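# Load the deadweight tester and hold the selector at the third click

### The job

Make up the test load on the deadweight pressure tester: set the larger steel disc mass down squarely on the round piston carrier and let go, then set the smaller one squarely on top of it in the same way, without dropping either. Then take the black bar handle on the manifold block and turn it clockwise from its vent stop, feeling for the clicks, to the third click (never past it towards the fourth), where the sensor under test is fed, and finish while still holding the handle there: it springs back to vent when let go. Leave the blue ring, the clear puck and the rubber-footed weight where they stand.

Things in the scene. Friction and masses are not known exactly. Their poses are not given: they have to be found in the camera images.
- tester: The deadweight tester, one fixed instrument: grey base 150 mm (x) by 340 mm (y), top 45 mm above the counter. Origin: centre of the base's underside; z up, x to its rear (away from the robot), y along its length, turned up to 0.25 rad. Piston carrier at y = +110 mm; steel manifold block with the selector at x = -10, y = -110 mm, the sensor under test in the middle one of five rear outlets.
- carrier (a point): Centre of the flat top face of the round steel piston carrier: a disc of 68 mm diameter, 8 mm thick, on a slimmer fixed column, its top 110 mm above the counter. A tapered spigot stands on its centre, 7 mm high, 24 mm diameter at the foot, 18 mm at the top. Axes as the tester's.
- mass_large: Larger loose steel disc mass, 62 mm diameter, 26 mm high, about 0.6 kg, flat on the counter. On its top a tapered centring spigot like the carrier's, 7 mm high (24 to 18 mm diameter); in its underside a round recess, 29 mm diameter, 9 mm deep, that takes the spigot below with 2.5 mm play all round. Origin: centre of the underside; z up.
- mass_small: Smaller loose steel disc mass, 50 mm diameter, 26 mm high, about 0.4 kg, with the same spigot on top and the same recess below. Origin: centre of the underside; z up. Seated on the large mass its origin is 26 mm above that of the large one.
- handle: Black bar handle of the selector: 54 mm long, 14 mm wide with flat parallel flanks, 24 mm high, a pointed nose 7 mm beyond one end, a white line on top towards the nose. Origin: on the turning axis at the bar's underside, 109 mm above the counter. x points along the bar to its nose, z up. 3 mm below it is a flat bonnet, 60 mm diameter, with a raised dot per position (the largest: vent).
- grip (a point): Point on the selector's vertical turning axis, half way up the bar handle, 122 mm above the counter (bar from 109 to 133 mm). Does not turn with the handle; axes as the tester's.
- selector (a joint): Selector angle, rad, growing clockwise from above. 0: vent stop and start, nose 45 degrees anticlockwise of the tester's x. Clicks every 22.5 degrees: 1 at 0.393, 2 at 0.785, 3 at 1.178, 4 at 1.571, 5 at 1.963 (end). A ball plunger clicks in a star wheel; a return spring takes it back to 0 from anywhere if let go. Turning needs about 0.4 N m just past a click, falling to 0.1 just before the next.
- adapter_ring: Blue aluminium adapter ring lying on the counter, 52 mm outer diameter, 34 mm bore, 14 mm high; loose, to be left alone. Origin: centre of the underside.
- sample_puck: Clear acrylic sample puck, 50 mm diameter, 18 mm high; loose, to be left alone. Origin: centre of the underside.
- footed_weight: Square steel weight, 60 by 60 mm, on four rubber feet, with a small dark knob on top, 56 mm high over all, 0.9 kg; loose, to be left alone. Origin: centre of the underside.
- sensor_stand: Fixed slotted black acetal stand, 74 mm (x) by 250 mm (y), with two rows of six upright pressure sensors, 95 mm high over all, behind the tester. Origin: centre of the underside.
Not all that is in view belongs to the job. What is shaped like the mass_small but green, pink or yellow is not meant.

How it is judged:
By the outcome, as a careful person would: the job done as asked, in the order asked, and still so for the second after the job is handed in, while the arm keeps its last pose, push and grip.
It also fails if it takes over 72 s, if anything falls off the work surface, if the arm or the gripper's body presses on something with over 40 N, if the wrist force passes 120 N, or if a joint passes its speed limit or range.

### The arm

A 6-joint arm with a two-finger parallel gripper is mounted at the origin on the work surface. World frame = base frame: x ahead of the robot, y to its left, z up, the work surface at z = 0. Lengths are in m, angles in degrees, forces in N, time in s.
With the tool pointing down it reaches from about 0.325 to 1 m from the base axis. Payload 5.1 kg.
Tool frame: the origin (TCP) lies midway between the tips of the shut fingers; the grasp point (between the pads) lies 19 mm behind it; z points along the fingers, y is the line along which they close (so a half turn about z gives the same grasp; the last joint's range is limited). The gripper opens to 85 mm and grips with 20 to 120 N. Pads are 22 mm wide; open, the fingers measure 114 mm over their backs; the gripper's body (76 mm by 85 mm) begins 54 mm behind the grasp point. The pads swing forward as they close: fully open they stand 13 mm farther back than shut.
Start: joints at [71.127, 7.093, 94.555, -0, 78.352, -4.733], TCP at [0.159, 0.63, 0.231] pointing down, gripper open.
Joint ranges: [-149.61, 149.61], [-58.7, 133.49], [1.44, 155.28], [-77.14, 257.14], [18.33, 153.61], [-166.67, 166.67]. Speed limits (degrees/s): [147.25, 147.25, 180, 180, 180, 180].

### API

Orientations are given as a 3x3 rotation matrix whose columns are the frame's x, y, z axes.
In Python, from workcell import get_obs, capture, hand_in gives the robot as it stands.
- The arm moves only by the tool drive_tool, never from a script. Its argument "motion" is a list of rows, each an object of numbers: "x", "y", "z": the shift along the tool's x, y, z in cm; "roll": the turn about the tool's z in degrees; "fingers": the finger opening in cm, from 0 to 8.54. In form: [{"x": .., "y": .., "z": .., "roll": .., "fingers": ..}, ...]. A call has 1 to 10 rows; each row shifts and turns the commanded pose from where the row before left it, along the tool's axes as they then stand; what a row does not reach is not made up. A row lasts 1/8 s, in which the tool goes at most 62.5 mm and 10.7 degrees, less where a joint would pass 70% of its speed; a pose out of reach is approached as far as the arm can. A call with a gripper value outside its range is refused whole. The fingers move at their own pace and stop on an object; "grip_force" is the grip in N (left out, the last holds). Time passes only in rows, so rows that do not move let the fingers close. It gives the time, the measured TCP pose, the force, the opening and the grip force at its end, in the units of the state.
- get_obs(): the state, without advancing time (a new reading comes with each control period).
- capture(name): name is "side" or "top" or "wrist"; returns a dict with "frame" (384x512x3 uint8, red, green, blue), "vfov" (degrees; the focal length in pixels is half the picture's height over the tangent of half this angle, whatever the lens; pixels are square), "cx", "cy" (the principal point, pixels), "k1" (the pictures are not rectified: a ray, as slopes to the right and down, at radius r is drawn at 1 + k1 r^2 times it, then the intrinsics apply), "cam_to_world" (4x4, takes a point from camera to world coordinates); the wrist camera has in their place "T_tool_cam" (4x4, takes a point from camera to tool coordinates, whose origin is the TCP and whose axes are the flange's). Camera axes: x right, y down, z forward; pixel columns grow to the right and rows downward; lengths in m; the calibration is good to about 2 mm. A picture is of the moment at which its call begins: read the wrist's pose just before it. There is no depth.
- hand_in(): hands the job in; it is judged then, once.
The state is a dict: "time_s": time; "qpos": joint angles; "joint_vel": joint speeds; "joint_efforts": joint torques, N m; "position": TCP position; "eef_rot": TCP orientation; "force": force on the tool from outside, world axes, zero at the start; "ft_torque": the same for the moment, N m; "opening": finger opening in m; "finger_force": force on a finger pad.
Only numpy, scipy, OpenCV 4.12 (cv2) and the standard library are available. Lean on these libraries where they do the work, as an engineer would, in place of code of your own. Each camera call takes 0.05 s, during which the arm holds its last target. There are 200 camera calls.

## Working session

There is one attempt and no reset: what is moved stays moved. The work goes in short steps, Python scripts to look and compute and a tool call to move; the robot and the scene stay as the last step left them, time stands still between calls to the robot, and variables do not carry over. Pictures are saved under pics/ and viewed, at most 10 in all, crops included, and the job is handed in when it is done.

Besides the shell and the picture viewer there is one more tool, called after ">>>" as name(argument=value, ...), one argument or row to a line, values as JSON. drive_tool: Moves the arm, as the interface text tells. Its arguments: {"type":"object","properties":{"motion":{"type":"array","items":{"type":"object","properties":{"x":{"type":"number"},"y":{"type":"number"},"z":{"type":"number"},"roll":{"type":"number"},"fingers":{"type":"number"}}}},"grip_force":{"type":"number"}},"required":["motion"]}

```bash
mkdir -p pics; ls; cat > h.py <<'E'
import numpy as np,cv2
from workcell import get_obs,capture
def cam(name):
    o=get_obs(); c=capture(name)
    if name=="wrist":
        T=np.eye(4);T[:3,:3]=np.array(o["eef_rot"]);T[:3,3]=o["position"]
        c["M"]=T@np.array(c["T_tool_cam"])
    else: c["M"]=np.array(c["cam_to_world"])
    c["f"]=c["frame"].shape[0]/2/np.tan(np.radians(c["vfov"])/2)
    return c
def ray(c,u,v):
    d=np.array([(u-c["cx"])/c["f"],(v-c["cy"])/c["f"]]);s=d.copy()
    for _ in range(20): s=d/(1+c["k1"]*(s@s))
    return c["M"][:3,3],c["M"][:3,:3]@np.array([s[0],s[1],1])
def onz(c,u,v,z):
    o,d=ray(c,u,v);return o+d*(z-o[2])/d[2]
def proj(c,p):
    q=np.linalg.inv(c["M"])@np.append(p,1);s=q[:2]/q[2];s=s*(1+c["k1"]*(s@s))
    return s*c["f"]+[c["cx"],c["cy"]]
def save(c,n): cv2.imwrite("pics/"+n,c["frame"][:,:,::-1])
E
python3 - <<'E'
from h import *
o=get_obs();print({k:np.round(v,3).tolist() for k,v in o.items()})
a=[]
for n in("side","top","wrist"):
    c=cam(n);a.append(c["frame"]);print(n,c["vfov"],c["k1"],np.round(c["M"],3).tolist())
    save(c,n+"0.png");np.save(n+"0.npy",c,allow_pickle=True)
E
```

```text
pics
{'time_s': 0.0, 'qpos': [71.126, 7.133, 94.635, -0.0, 78.352, -4.733], 'joint_vel': [0.007, 0.001, -0.021, 0.008, -0.103, -0.023], 'joint_efforts': [-0.001, -42.361, -36.546, -0.0, 0.007, 0.0], 'position': [0.159, 0.63, 0.23], 'eef_rot': [[-0.97, 0.244, -0.001], [0.244, 0.97, -0.002], [0.0, -0.002, -1.0]], 'force': [0.204, -0.781, -0.555], 'ft_torque': [-0.022, -0.044, -0.03], 'finger_force': 0.0, 'opening': 0.086}
side 55.06197379335492 -0.002109465991273248 [[0.985, -0.141, 0.102, 0.432], [-0.174, -0.782, 0.598, -0.721], [-0.004, -0.607, -0.795, 1.032], [0.0, 0.0, 0.0, 1.0]]
top 53.47896331844695 -0.05728415203495066 [[0.027, -0.991, 0.134, 0.437], [-0.999, -0.031, -0.028, -0.01], [0.032, -0.133, -0.991, 1.103], [0.0, 0.0, 0.0, 1.0]]
wrist 67.05110170511598 0.0028164123995357165 [[0.246, 0.934, 0.258, 0.093], [0.969, -0.236, -0.066, 0.647], [-0.001, 0.266, -0.964, 0.372], [0.0, 0.0, 0.0, 1.0]]
```

View pics/top0.png

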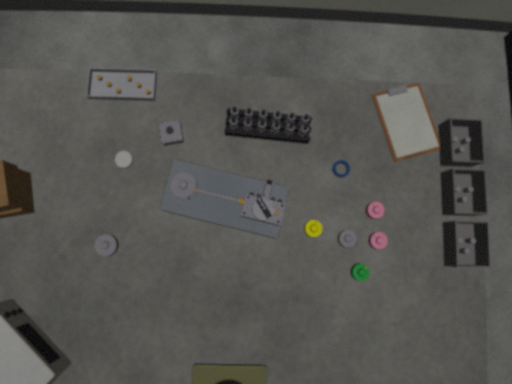

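View pics/side0.png

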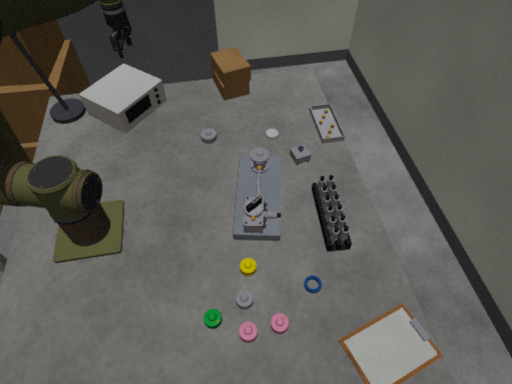

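Top view: the large steel mass is at about (106,245), the carrier at (183,185), the handle at (263,207) and the blue ring at (341,168). The clear puck is at (123,158) and the footed weight at (171,132). Candidates for mass_small: grey (347,239), pink (376,210) and (379,240), yellow (313,228), green (361,272). Grey fits, being the only steel-coloured one. I'll confirm this in a crop.

```bash
python3 - <<'E'
from h import *
L=lambda n:np.load(n+"0.npy",allow_pickle=True).item()
t,s=L("top"),L("side")
def crop(c,u,v,h=33): return cv2.resize(c["frame"][v-h:v+h,u-h:u+h],(264,264),interpolation=cv2.INTER_CUBIC)
P=[(t,106,245),(t,347,239),(t,183,185)],[(s,255,210),(s,245,299),(t,263,207)]
g=np.vstack([np.hstack([crop(*p) for p in r]) for r in P])
g=np.clip(g*1.4,0,255).astype(np.uint8)
cv2.imwrite("pics/crops.png",g[:,:,::-1])
for n,u,v,z in(("large",106,245,.026),("small",347,239,.026),("carrier",183,185,.11),("handle",263,207,.133)): print(n,onz(t,u,v,z).round(3))
for n,u,v,z in(("large",208,135,.026),("small",245,299,.026),("carrier",259,155,.11),("handle",254,205,.133)): print(n,onz(s,u,v,z).round(3))
E
```

```text
large [0.419 0.354 0.026]
small [ 0.455 -0.324  0.026]
carrier [0.583 0.135 0.11 ]
handle [ 0.529 -0.075  0.133]
large [0.418 0.347 0.026]
small [ 0.46  -0.33   0.026]
carrier [0.582 0.129 0.11 ]
handle [ 0.528 -0.09   0.133]
```

View pics/crops.png

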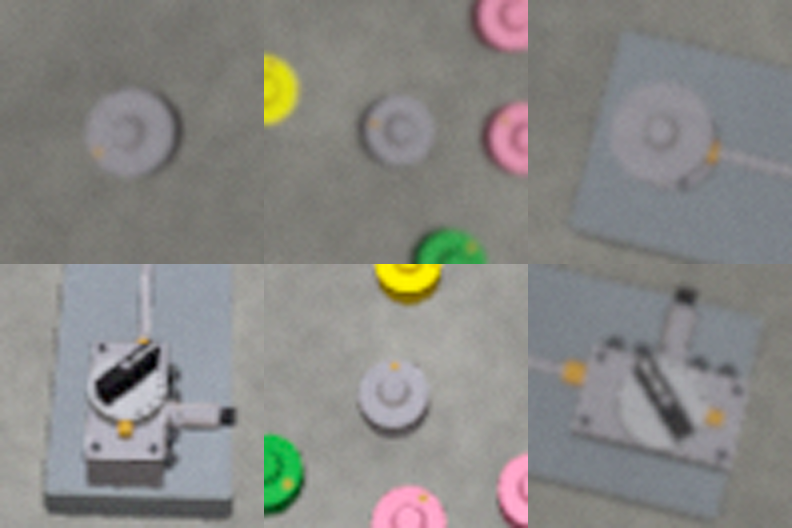

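The enlarged crops confirm the grey steel mass at (347,239) as mass_small; its neighbours are yellow, pink and green. The two views agree on position to within about 15 mm. Next I'll go over the large mass and measure it with the wrist camera.

>>> drive_tool(
  motion=[
    {"x": -3, "y": -2},
    {"x": -5, "y": -3.2},
    {"x": -5, "y": -3.2},
    {"x": -5, "y": -3.2},
    {"x": -5, "y": -3.2},
    {"x": -5, "y": -3.2},
    {"x": -3, "y": -2},
    {"x": -1, "y": -0.8},
    {"z": 0},
    {"z": 0},
  ],
)

```text
schema error: expected keys x, y, z, roll, fingers
```

```bash
cat >> h.py <<'E'
def circ(c,p,R,z,off=0,show=None):
    """ellipse-fit steel-grey disc near expected world point p; returns centre on plane z and radius"""
    f=c["frame"].astype(np.float32)
E
python3 - <<'E'
from h import *
o=get_obs();print(o["time_s"],np.round(o["position"],4),np.round(o["eef_rot"],3).tolist(),o["force"])
c=cam("wrist");save(c,"w1.png");np.save("w1.npy",c,allow_pickle=True)
u,v=proj(c,[.419,.352,.026]);print(u,v)
f=c["frame"];i,j=int(v),int(u);print(f[max(i-60,0):i+61:10,j].tolist());print(f[i,max(j-80,0):j+81:10].tolist())
E
```

```text
0.15 [0.1587 0.6298 0.2303] [[-0.97, 0.244, -0.001], [0.244, 0.97, -0.002], [0.0, -0.002, -1.0]] [-0.19111891 -0.09751711 -0.66793552]
115.39168868531402 379.27060451370056
[[6, 8, 9], [9, 12, 11], [13, 13, 12], [5, 8, 5], [21, 21, 23], [23, 23, 25], [24, 26, 27]]
[[6, 3, 8], [4, 6, 8], [82, 83, 80], [79, 81, 77], [80, 80, 77], [81, 81, 78], [83, 83, 80], [19, 23, 24], [24, 26, 27], [22, 22, 24], [3, 3, 5], [7, 4, 7], [4, 3, 4], [2, 2, 4], [6, 7, 8], [4, 7, 6], [9, 10, 8]]
```

View pics/w1.png

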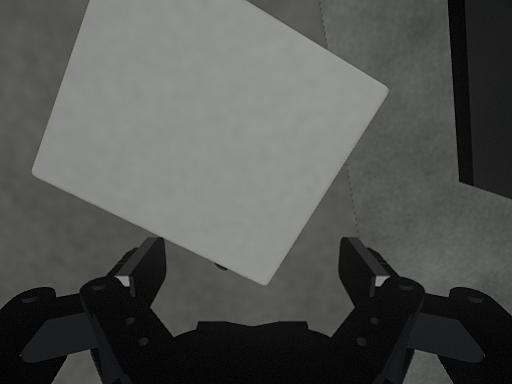

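The wrist view shows the fingertips near rows 240–290 and the instrument box below, so the picture centre is roughly under the TCP. The move was refused because every key is needed, so I'll send it again.

>>> drive_tool(
  motion=[
    {"x": -3, "y": -2, "z": 0, "roll": 0, "fingers": 8.5},
    {"x": -5, "y": -3.2, "z": 0, "roll": 0, "fingers": 8.5},
    {"x": -5, "y": -3.2, "z": 0, "roll": 0, "fingers": 8.5},
    {"x": -5, "y": -3.2, "z": 0, "roll": 0, "fingers": 8.5},
    {"x": -5, "y": -3.2, "z": 0, "roll": 0, "fingers": 8.5},
    {"x": -5, "y": -3.2, "z": 0, "roll": 0, "fingers": 8.5},
    {"x": -3, "y": -2, "z": 0, "roll": 0, "fingers": 8.5},
    {"x": -1, "y": -0.8, "z": 0, "roll": 0, "fingers": 8.5},
    {"x": 0, "y": 0, "z": 0, "roll": 0, "fingers": 8.5},
    {"x": 0, "y": 0, "z": 0, "roll": 0, "fingers": 8.5},
  ],
)

```text
time_s: 1.45
position: [0.4175, 0.3513, 0.2312]
eef_rot: [[-0.97, 0.243, -0.0], [0.243, 0.97, 0.0], [0.001, 0.0, -1.0]]
force: [-0.3, 0.1, 0.1]
opening: 0.0851
finger_force: 0.0
```

```bash
python3 - <<'E'
from h import *
o=get_obs();print(o["time_s"],np.round(o["position"],4),np.round(o["eef_rot"],3).tolist(),o["force"])
c=cam("wrist");save(c,"w1.png");np.save("w1.npy",c,allow_pickle=True)
u,v=proj(c,[.419,.352,.026]);print(u,v)
g=cv2.cvtColor(c["frame"],cv2.COLOR_RGB2GRAY)
h=cv2.HoughCircles(cv2.GaussianBlur(g,(5,5),0),cv2.HOUGH_GRADIENT_ALT,1,20,param1=120,param2=.6,minRadius=8,maxRadius=80);print(h)
i,j=int(v),int(u);print(g[i-60:i+61:6,j].tolist());print(g[i,j-60:j+61:6].tolist())
E
```

```text
1.45 [0.4175 0.3513 0.2312] [[-0.97, 0.243, -0.0], [0.243, 0.97, 0.0], [0.001, 0.0, -1.0]] [-0.27716013  0.05847229  0.09421265]
252.29626758769277 170.71124915025328
[[[257.       172.        25.422558]
  [179.       304.        27.45786 ]
  [150.       278.        21.316284]
  [353.       278.        17.684603]
  [257.       172.         9.970858]
  [ 92.       368.        16.934908]]]
[116, 113, 116, 119, 117, 114, 59, 140, 135, 122, 136, 127, 136, 137, 131, 116, 115, 112, 111, 107, 109]
[115, 116, 116, 114, 110, 114, 116, 141, 138, 138, 136, 134, 145, 139, 136, 130, 112, 109, 110, 111, 112]
```

View pics/w1.png

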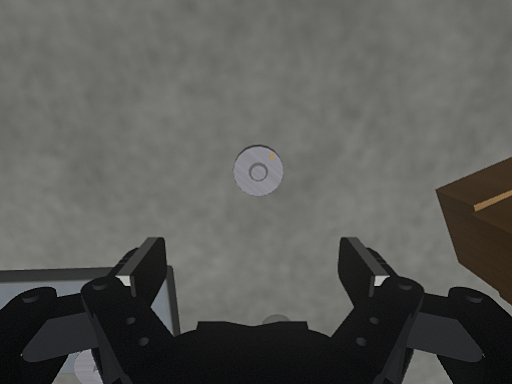

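The wrist view shows the large mass at (257,172) with radius 25 px. At this range 62 mm should give 25.3 px, so it fits. I'll centre over it, descend and remeasure.

```bash
cat > h2.py <<'E'
from h import *
def disc(c,p,R,z,d=0,inner=False):
    """circle of radius R (m) on plane z near p: Hough seed, then subpixel radial edge fit. Returns world xy, fitted radius (m)"""
    g=cv2.GaussianBlur(cv2.cvtColor(c["frame"],cv2.COLOR_RGB2GRAY),(3,3),0).astype(np.float32)
    q=np.array(p[:2],float)
    a=np.linspace(0,2*np.pi,120,endpoint=False)
    for w in (.010,.006,.004,.003):
        rs=np.arange(R-w,R+w,.0003);W=[]
        for t in a:
            px=np.array([proj(c,[q[0]+r*np.cos(t),q[1]+r*np.sin(t),z]) for r in rs],np.float32)
            s=cv2.remap(g,px[:,0].reshape(1,-1),px[:,1].reshape(1,-1),cv2.INTER_LINEAR).ravel()
            k=max(2,int(.0012/.0003));dd=s[k:]-s[:-k];i=np.argmin(dd)  # bright inside -> darker outside
            if dd[i]<-6: r=rs[i]+k*.00015;W.append([q[0]+r*np.cos(t),q[1]+r*np.sin(t)])
        W=np.array(W)
        for _ in range(3):
            A=np.c_[2*W,np.ones(len(W))];x=np.linalg.lstsq(A,(W**2).sum(1),rcond=None)[0]
            rr=np.sqrt(x[2]+x[:2]@x[:2]);e=abs(np.hypot(*(W-x[:2]).T)-rr);W=W[e<=max(2*np.median(e),.0003)]
        q=x[:2]
    return q,rr,len(W)
def rel(p):
    "world xy -> tool x,y shift (cm) from the present TCP"
    o=get_obs();d=np.append(p[:2],o["position"][2])-o["position"]
    return (np.array(o["eef_rot"]).T@d*100).round(2)
E
python3 - <<'E'
from h2 import *
c=np.load("w1.npy",allow_pickle=True).item()
p=onz(c,257.5,172,.026);print(p)
q=disc(c,p,.031,.026);print(q,rel(q[0]))
E
```

```text
[0.42210078 0.35776361 0.026     ]
(array([0.42143711, 0.35854718]), np.float64(0.029957321751463983), 81) [-0.21  0.79  0.  ]
```

>>> drive_tool(
  motion=[
    {"x": -0.1, "y": 0.4, "z": 2, "roll": 0, "fingers": 8.5},
    {"x": -0.1, "y": 0.4, "z": 4, "roll": 0, "fingers": 8.5},
    {"x": 0, "y": 0, "z": 3, "roll": 0, "fingers": 8.5},
    {"x": 0, "y": 0, "z": 1, "roll": 0, "fingers": 8.5},
    {"x": 0, "y": 0, "z": 0, "roll": 0, "fingers": 8.5},
    {"x": 0, "y": 0, "z": 0, "roll": 0, "fingers": 8.5},
  ],
)

```text
time_s: 2.25
position: [0.423, 0.3584, 0.1328]
eef_rot: [[-0.97, 0.244, 0.002], [0.244, 0.97, 0.001], [-0.002, 0.002, -1.0]]
force: [0.4, -0.1, 0.1]
opening: 0.085
finger_force: 0.0
```

```bash
python3 - <<'E'
from h2 import *
print(get_obs()["position"])
c=cam("wrist");save(c,"w2.png")
q=disc(c,[.4215,.3585],.031,.026);print(q,rel(q[0]),proj(c,[*q[0],.026]))
print(disc(c,q[0],.009,.033),disc(c,q[0],.012,.026))
E
```

```text
[0.42295163 0.3584022  0.13280106]
(array([0.42134612, 0.35846886]), np.float64(0.030134299587590768), 90) [ 0.17 -0.04 -0.  ] [250.74837632 188.93188113]
(array([0.42119845, 0.35842293]), np.float64(0.00857538317971642), 112) (array([0.42304684, 0.35800853]), np.float64(0.009599999999994623), 91)
```

>>> drive_tool(
  motion=[
    {"x": 0.17, "y": -0.04, "z": 1, "roll": 0, "fingers": 7.4},
    {"x": 0, "y": 0, "z": 3, "roll": 0, "fingers": 7.4},
    {"x": 0, "y": 0, "z": 4, "roll": 0, "fingers": 7.4},
    {"x": 0, "y": 0, "z": 2.5, "roll": 0, "fingers": 7.4},
    {"x": 0, "y": 0, "z": 1.2, "roll": 0, "fingers": 7.4},
    {"x": 0, "y": 0, "z": 0.6, "roll": 0, "fingers": 7.4},
    {"x": 0, "y": 0, "z": 0.3, "roll": 0, "fingers": 7.4},
    {"x": 0, "y": 0, "z": 0.2, "roll": 0, "fingers": 7.4},
    {"x": 0, "y": 0, "z": 0, "roll": 0, "fingers": 7.4},
    {"x": 0, "y": 0, "z": 0, "roll": 0, "fingers": 7.4},
  ],
)

```text
time_s: 3.55
position: [0.4207, 0.3579, 0.0038]
eef_rot: [[-0.97, 0.244, 0.001], [0.244, 0.97, 0.0], [-0.001, 0.001, -1.0]]
force: [0.2, -0.1, -1.0]
opening: 0.074
finger_force: 0.0
```

>>> drive_tool(
  motion=[
    {"x": 0, "y": 0, "z": 0.2, "roll": 0, "fingers": 7.0},
    {"x": 0, "y": 0, "z": 0.1, "roll": 0, "fingers": 7.0},
    {"x": 0, "y": 0, "z": 0, "roll": 0, "fingers": 7.0},
  ],
)

```text
time_s: 3.92
position: [0.4203, 0.3576, 0.0002]
eef_rot: [[-0.97, 0.244, -0.0], [0.244, 0.97, -0.0], [0.0, -0.0, -1.0]]
force: [0.1, 0.7, 0.2]
opening: 0.0701
finger_force: 0.0
```

```bash
python3 - <<'E'
from h2 import *
print(get_obs()["position"],get_obs()["force"])
c=cam("wrist");save(c,"w3.png")
E
```

```text
[4.20341822e-01 3.57622830e-01 1.59110779e-04] [0.14338322 0.68486815 0.17754382]
```

View pics/w3.png

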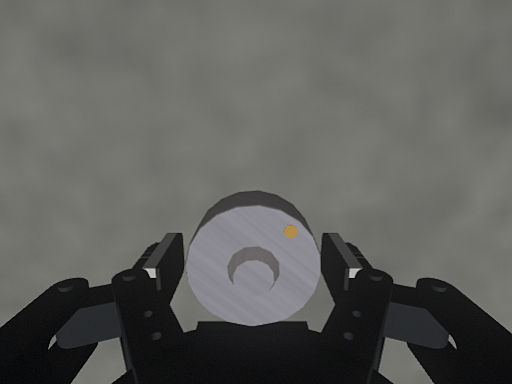

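The wrist view shows the disc centred at about (254,265), evenly between the pads at columns 185 and 320. Closing now.

>>> drive_tool(
  motion=[
    {"x": 0, "y": 0, "z": 0.3, "roll": 0, "fingers": 6.6},
    {"x": 0, "y": 0, "z": 0, "roll": 0, "fingers": 6.3},
    {"x": 0, "y": 0, "z": 0, "roll": 0, "fingers": 5.9},
    {"x": 0, "y": 0, "z": 0, "roll": 0, "fingers": 5.5},
    {"x": 0, "y": 0, "z": 0, "roll": 0, "fingers": 5.5},
    {"x": 0, "y": 0, "z": 0, "roll": 0, "fingers": 5.5},
  ],
  grip_force=60,
)

```text
time_s: 4.72
position: [0.4207, 0.3581, -0.0022]
eef_rot: [[-0.97, 0.244, 0.0], [0.244, 0.97, 0.001], [-0.0, 0.001, -1.0]]
force: [-2.0, 1.9, 4.9]
opening: 0.0603
finger_force: 65.8
```

```bash
cat >> h2.py <<'E'
def tool_xy(c,p,R,z):
    "disc centre in tool frame (cm), p world"
    q=disc(c,p,R,z);return rel(q[0]),q
E
python3 - <<'E'
from h2 import *
print(get_obs()["position"],get_obs()["force"])
c=cam("wrist");save(c,"w4.png")
print(tool_xy(c,[.4213,.3584],.031,.026),tool_xy(c,[.4213,.3584],.009,.033))
E
```

```text
[ 0.42066749  0.3580901  -0.00216596] [-2.04355155  1.93960259  4.8764248 ]
(array([-0.01,  0.04,  0.  ]), (array([0.42081896, 0.35846834]), np.float64(0.03001870833290299), 74)) (array([-0.04,  0.04,  0.  ]), (array([0.42105555, 0.3583785 ]), np.float64(0.008599433826700404), 75))
```

>>> drive_tool(
  motion=[
    {"x": 0, "y": 0, "z": -0.5, "roll": 0, "fingers": 5.5},
    {"x": 0, "y": 0, "z": -2, "roll": 0, "fingers": 5.5},
    {"x": 0, "y": 0, "z": -4, "roll": 0, "fingers": 5.5},
    {"x": 0, "y": 0, "z": -5, "roll": 0, "fingers": 5.5},
    {"x": 0, "y": 0, "z": -4.5, "roll": 0, "fingers": 5.5},
    {"x": -1, "y": -1, "z": -3, "roll": 0, "fingers": 5.5},
    {"x": -3, "y": -2, "z": -1, "roll": 0, "fingers": 5.5},
  ],
)

```text
time_s: 5.65
position: [0.4523, 0.3194, 0.2008]
eef_rot: [[-0.97, 0.242, 0.004], [0.242, 0.97, 0.002], [-0.003, 0.003, -1.0]]
force: [0.7, 0.2, -6.4]
opening: 0.0603
finger_force: 67.5
```

>>> drive_tool(
  motion=[
    {"x": -4, "y": -2.5, "z": 0, "roll": 0, "fingers": 5.5},
    {"x": -4.5, "y": -2.7, "z": 0, "roll": 0, "fingers": 5.5},
    {"x": -4.5, "y": -2.7, "z": 0, "roll": 0, "fingers": 5.5},
    {"x": -4.5, "y": -2.7, "z": 0, "roll": 0, "fingers": 5.5},
    {"x": -4, "y": -2.4, "z": 0, "roll": 0, "fingers": 5.5},
    {"x": -2.7, "y": -1.5, "z": 0, "roll": 0, "fingers": 5.5},
    {"x": -1, "y": -0.5, "z": 0, "roll": 0, "fingers": 5.5},
    {"x": 0, "y": 0, "z": 0, "roll": 0, "fingers": 5.5},
    {"x": 0, "y": 0, "z": 0, "roll": 0, "fingers": 5.5},
  ],
)

```text
time_s: 6.78
position: [0.6587, 0.1127, 0.1971]
eef_rot: [[-0.97, 0.243, -0.001], [0.243, 0.97, 0.0], [0.001, -0.0, -1.0]]
force: [-0.3, -0.7, -5.8]
opening: 0.0603
finger_force: 67.2
```

```bash
python3 - <<'E'
from h2 import *
o=get_obs();print(o["position"],o["force"])
c=cam("wrist");save(c,"w5.png");np.save("w5.npy",c,allow_pickle=True)
p=[.5825,.132]
print(proj(c,[*p,.11]),proj(c,[*p,.117]))
print(disc(c,p,.034,.11),disc(c,p,.009,.117))
z=o["position"][2]+.0282
m=o["position"];print(tool_xy(c,m,.031,z),tool_xy(c,m,.009,z+.007))
E
```

```text
[0.65868465 0.11269384 0.19713912] [-0.33323596 -0.68611981 -5.8023029 ]
[251.3786145   96.89587032] [251.3673232   96.40147917]
(array([0.58517607, 0.13628035]), np.float64(0.033206654030382164), 93) (array([0.58526789, 0.13617675]), np.float64(0.00877979525626881), 116)
(array([-0.01,  0.03, -0.  ]), (array([0.65888867, 0.11308129]), np.float64(0.029982508790356025), 92)) (array([-0.03,  0.03, -0.  ]), (array([0.65905712, 0.11302738]), np.float64(0.008599366728045543), 74))
```

View pics/w5.png

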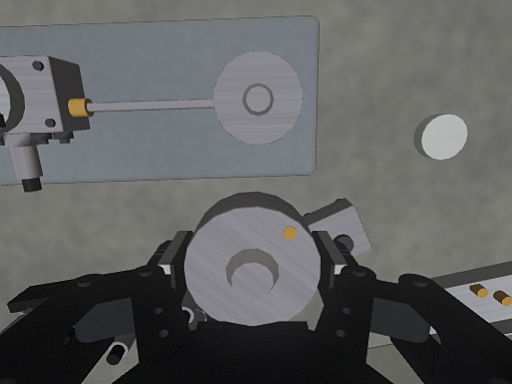

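The carrier is at (258,98), with the disc and spigot fits agreeing within 0.1 mm. The held mass is level and centred in the tool. I'll bring it over the carrier and stop about 13 mm above the spigot.

>>> drive_tool(
  motion=[
    {"x": 1, "y": 0.1, "z": 0, "roll": 0, "fingers": 5.5},
    {"x": 3, "y": 0.16, "z": 0, "roll": 0, "fingers": 5.5},
    {"x": 2.72, "y": 0.2, "z": 0, "roll": 0, "fingers": 5.5},
    {"x": 1, "y": 0, "z": 1, "roll": 0, "fingers": 5.5},
    {"x": 0, "y": 0, "z": 3, "roll": 0, "fingers": 5.5},
    {"x": 0, "y": 0, "z": 2, "roll": 0, "fingers": 5.5},
    {"x": 0, "y": 0, "z": 0.8, "roll": 0, "fingers": 5.5},
    {"x": 0, "y": 0, "z": 0, "roll": 0, "fingers": 5.5},
    {"x": 0, "y": 0, "z": 0, "roll": 0, "fingers": 5.5},
  ],
)

```text
time_s: 7.95
position: [0.5869, 0.1352, 0.1305]
eef_rot: [[-0.97, 0.244, 0.002], [0.244, 0.97, 0.0], [-0.002, 0.001, -1.0]]
force: [-0.4, -0.7, -5.8]
opening: 0.0605
finger_force: 67.3
```

```bash
python3 - <<'E'
from h2 import *
o=get_obs();print(o["position"],o["force"])
print(rel([.5852,.1362])-[-.02,.03,0])
E
```

```text
[0.58689226 0.13519501 0.13051483] [-0.38133837 -0.68402655 -5.80814895]
[ 0.21  0.03 -0.  ]
```

>>> drive_tool(
  motion=[
    {"x": 0.2, "y": 0.03, "z": 0, "roll": 0, "fingers": 5.5},
    {"x": 0, "y": 0, "z": 0.6, "roll": 0, "fingers": 5.5},
    {"x": 0, "y": 0, "z": 0.6, "roll": 0, "fingers": 5.5},
    {"x": 0, "y": 0, "z": 0, "roll": 0, "fingers": 5.5},
    {"x": 0, "y": 0, "z": 0, "roll": 0, "fingers": 5.5},
  ],
)

```text
time_s: 8.57
position: [0.584, 0.1359, 0.1172]
eef_rot: [[-0.97, 0.244, -0.0], [0.244, 0.97, -0.0], [0.0, -0.0, -1.0]]
force: [-0.6, -0.6, -5.7]
opening: 0.0605
finger_force: 67.3
```

```bash
python3 - <<'E'
from h2 import *
o=get_obs();print(o["position"],o["force"])
print(rel([.5852,.1362])-[-.02,.03,0])
E
```

```text
[0.58400079 0.13593141 0.11715802] [-0.56606439 -0.56110232 -5.6982318 ]
[-0.09  0.03 -0.  ]
```

>>> drive_tool(
  motion=[
    {"x": -0.06, "y": 0.03, "z": 0.2, "roll": 0, "fingers": 5.5},
    {"x": 0, "y": 0, "z": 0.2, "roll": 0, "fingers": 5.5},
    {"x": 0, "y": 0, "z": 0.2, "roll": 0, "fingers": 5.5},
    {"x": 0, "y": 0, "z": 0.15, "roll": 0, "fingers": 5.5},
    {"x": 0, "y": 0, "z": 0, "roll": 0, "fingers": 5.5},
  ],
)

```text
time_s: 9.2
position: [0.5846, 0.136, 0.1096]
eef_rot: [[-0.97, 0.244, -0.0], [0.244, 0.97, -0.0], [0.0, -0.0, -1.0]]
force: [0.4, 0.8, -5.8]
opening: 0.0606
finger_force: 67.3
```

```bash
python3 - <<'E'
from h2 import *
o=get_obs();print(o["position"],o["force"])
print(rel([.5852,.1362])-[-.02,.03,0])
E
```

```text
[0.58455138 0.13602372 0.10958986] [ 0.3939358   0.77951265 -5.82688533]
[-0.04  0.   -0.  ]
```

>>> drive_tool(
  motion=[
    {"x": 0, "y": 0, "z": 0.1, "roll": 0, "fingers": 5.5},
    {"x": 0, "y": 0, "z": 0.1, "roll": 0, "fingers": 5.5},
    {"x": 0, "y": 0, "z": 0, "roll": 0, "fingers": 5.5},
  ],
)

```text
time_s: 9.57
position: [0.5848, 0.1361, 0.1079]
eef_rot: [[-0.97, 0.244, 0.0], [0.244, 0.97, 0.0], [-0.0, 0.0, -1.0]]
force: [-0.2, 0.1, -4.9]
opening: 0.0603
finger_force: 67.4
```

>>> drive_tool(
  motion=[
    {"x": 0, "y": 0, "z": 0.08, "roll": 0, "fingers": 5.5},
    {"x": 0, "y": 0, "z": 0, "roll": 0, "fingers": 5.5},
  ],
)

```text
time_s: 9.82
position: [0.5848, 0.1361, 0.1079]
eef_rot: [[-0.97, 0.244, 0.0], [0.244, 0.97, 0.0], [-0.0, 0.0, -1.0]]
force: [-3.4, -1.1, 0.9]
opening: 0.0605
finger_force: 68.0
```

It is seated: the height is exactly as expected and the weight has been taken over. Releasing.

>>> drive_tool(
  motion=[
    {"x": 0, "y": 0, "z": 0, "roll": 0, "fingers": 6.3},
    {"x": 0, "y": 0, "z": 0, "roll": 0, "fingers": 6.8},
    {"x": 0, "y": 0, "z": 0, "roll": 0, "fingers": 7.6},
    {"x": 0, "y": 0, "z": -0.5, "roll": 0, "fingers": 7.6},
    {"x": 0, "y": 0, "z": -2, "roll": 0, "fingers": 8},
    {"x": 0, "y": 0, "z": -4, "roll": 0, "fingers": 8},
    {"x": 0, "y": 0, "z": -3.5, "roll": 0, "fingers": 8},
    {"x": 0, "y": 0, "z": -1, "roll": 0, "fingers": 8},
    {"x": 0, "y": 0, "z": 0, "roll": 0, "fingers": 8},
    {"x": 0, "y": 0, "z": 0, "roll": 0, "fingers": 8},
  ],
)

```text
time_s: 11.08
position: [0.5837, 0.1359, 0.2151]
eef_rot: [[-0.97, 0.244, -0.003], [0.244, 0.97, -0.0], [0.003, -0.001, -1.0]]
force: [0.2, -0.4, -0.6]
opening: 0.0798
finger_force: 0.0
```

```bash
python3 - <<'E'
from h2 import *
o=get_obs();print(o["position"],o["force"])
c=cam("wrist");save(c,"w6.png")
print(disc(c,[.585,.136],.031,.136),disc(c,[.585,.136],.009,.143))
E
```

```text
[0.58372844 0.13593978 0.21508757] [ 0.20643493 -0.36247065 -0.57405015]
(array([0.58566233, 0.13645323]), np.float64(0.030133822365350345), 90) (array([0.58546675, 0.13648744]), np.float64(0.008551943695159601), 106)
```

The large mass sits at (0.5856, 0.1365), and its apparent size fits the seated height. Now to the small mass.

>>> drive_tool(
  motion=[
    {"x": 0.1, "y": -2.5, "z": 0, "roll": 0, "fingers": 8},
    {"x": 0.1, "y": -5, "z": 0, "roll": 0, "fingers": 8},
    {"x": 0.1, "y": -5.5, "z": 0, "roll": 0, "fingers": 8},
    {"x": 0.2, "y": -6, "z": 0, "roll": 0, "fingers": 8},
    {"x": 0.2, "y": -6, "z": 0, "roll": 0, "fingers": 8},
    {"x": 0.2, "y": -6, "z": 0, "roll": 0, "fingers": 8},
    {"x": 0.1, "y": -6, "z": 0, "roll": 0, "fingers": 8},
    {"x": 0.1, "y": -5.5, "z": 0, "roll": 0, "fingers": 8},
    {"x": 0, "y": -4, "z": 0, "roll": 0, "fingers": 8},
    {"x": 0, "y": -1.2, "z": 0, "roll": 0, "fingers": 8},
  ],
)

```text
time_s: 12.38
position: [0.4562, -0.3253, 0.2153]
eef_rot: [[-0.969, 0.247, -0.002], [0.247, 0.969, 0.002], [0.002, 0.001, -1.0]]
force: [-0.7, -0.1, -0.9]
opening: 0.0799
finger_force: 0.0
```

>>> drive_tool(
  motion=[
    {"x": 0, "y": 0, "z": 0, "roll": 9, "fingers": 8},
    {"x": 0, "y": 0, "z": 0, "roll": 10, "fingers": 8},
    {"x": 0, "y": 0, "z": 0, "roll": 10, "fingers": 8},
    {"x": 0, "y": 0, "z": 0, "roll": 10, "fingers": 8},
    {"x": 0, "y": 0, "z": 0, "roll": 10, "fingers": 8},
    {"x": 0, "y": 0, "z": 1, "roll": 10, "fingers": 8},
    {"x": 0, "y": 0, "z": 2, "roll": 10, "fingers": 8},
    {"x": 0, "y": 0, "z": 2, "roll": 10, "fingers": 8},
    {"x": 0, "y": 0, "z": 1, "roll": 9, "fingers": 8},
    {"x": 0, "y": 0, "z": 0, "roll": 0, "fingers": 8},
  ],
)

```text
time_s: 13.62
position: [0.4569, -0.3221, 0.1549]
eef_rot: [[0.207, 0.978, -0.003], [0.978, -0.207, 0.003], [0.002, -0.003, -1.0]]
force: [-0.1, 0.5, -0.0]
opening: 0.0798
finger_force: 0.0
```

```bash
python3 - <<'E'
from h2 import *
o=get_obs();print(o["position"],o["force"],o["qpos"])
c=cam("wrist");save(c,"w7.png");np.save("w7.npy",c,allow_pickle=True)
p=[.4585,-.323]
print(proj(c,[*p,.026]))
q=disc(c,p,.025,.026);print(q,disc(c,q[0],.009,.033),rel(q[0]))
E
```

```text
[ 0.45687911 -0.32214026  0.15492413] [-0.0605817   0.49278505 -0.00322152] [-4.06966796e+01 -7.57417947e-01  1.10309633e+02  1.59337900e-02
  7.06829223e+01 -2.87291155e+01]
[254.41706389 186.15009819]
(array([ 0.45885966, -0.32364603]), np.float64(0.02405361077521205), 106) (array([ 0.45893586, -0.32360767]), np.float64(0.008545851698260477), 106) [-0.06  0.17 -0.  ]
```

View pics/w7.png

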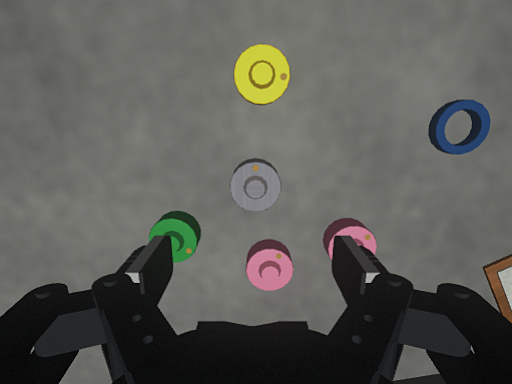

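The wrist view shows the grey steel small mass at (255,185), with yellow (262,74), green (175,240) and pink (270,266) and (350,243) around it. The left-right closing line keeps the fingers clear of these, so I'll descend with a 6.4 cm opening.

>>> drive_tool(
  motion=[
    {"x": -0.06, "y": 0.17, "z": 1, "roll": 0, "fingers": 6.6},
    {"x": 0, "y": 0, "z": 3, "roll": 0, "fingers": 6.4},
    {"x": 0, "y": 0, "z": 3, "roll": 0, "fingers": 6.4},
    {"x": 0, "y": 0, "z": 2, "roll": 0, "fingers": 6.4},
    {"x": 0, "y": 0, "z": 1, "roll": 0, "fingers": 6.4},
    {"x": 0, "y": 0, "z": 0, "roll": 0, "fingers": 6.4},
    {"x": 0, "y": 0, "z": 0, "roll": 0, "fingers": 6.4},
  ],
)

```text
time_s: 14.55
position: [0.4598, -0.3254, 0.0582]
eef_rot: [[0.21, 0.978, 0.002], [0.978, -0.21, -0.001], [-0.001, 0.002, -1.0]]
force: [-0.5, 0.7, 0.1]
opening: 0.064
finger_force: 0.0
```

```bash
python3 - <<'E'
from h2 import *
o=get_obs();print(o["position"],o["force"])
c=cam("wrist")
p=[.4589,-.3236]
q=disc(c,p,.025,.026);print(q,disc(c,q[0],.009,.033),rel(q[0]))
E
```

```text
[ 0.45977997 -0.32538632  0.05823625] [-0.54845218  0.66576594  0.08800899]
(array([ 0.4589323 , -0.32362356]), np.float64(0.024002905632829453), 96) (array([ 0.45900024, -0.32361109]), np.float64(0.00854658144333675), 94) [ 0.16 -0.12 -0.  ]
```

>>> drive_tool(
  motion=[
    {"x": 0.13, "y": -0.1, "z": 1, "roll": 0, "fingers": 6.4},
    {"x": 0, "y": 0, "z": 2, "roll": 0, "fingers": 6.4},
    {"x": 0, "y": 0, "z": 1.4, "roll": 0, "fingers": 6.4},
    {"x": 0, "y": 0, "z": 0.8, "roll": 0, "fingers": 6.4},
    {"x": 0, "y": 0, "z": 0.4, "roll": 0, "fingers": 6.2},
    {"x": 0, "y": 0, "z": 0, "roll": 0, "fingers": 6.0},
    {"x": 0, "y": 0, "z": 0, "roll": 0, "fingers": 6.0},
  ],
)

```text
time_s: 15.48
position: [0.4587, -0.3236, 0.0016]
eef_rot: [[0.21, 0.978, 0.001], [0.978, -0.21, -0.001], [-0.001, 0.001, -1.0]]
force: [0.3, -0.1, -0.4]
opening: 0.06
finger_force: 0.0
```

```bash
python3 - <<'E'
from h2 import *
o=get_obs();print(o["position"],o["force"],rel([.459,-.3236]))
E
```

```text
[ 0.45873512 -0.32362287  0.0016066 ] [ 0.32119259 -0.11633829 -0.44531188] [0.01 0.03 0.  ]
```

>>> drive_tool(
  motion=[
    {"x": 0, "y": 0.02, "z": 0.1, "roll": 0, "fingers": 5.4},
    {"x": 0, "y": 0, "z": 0, "roll": 0, "fingers": 5.1},
    {"x": 0, "y": 0, "z": 0, "roll": 0, "fingers": 4.7},
    {"x": 0, "y": 0, "z": 0, "roll": 0, "fingers": 4.3},
    {"x": 0, "y": 0, "z": 0, "roll": 0, "fingers": 4.3},
    {"x": 0, "y": 0, "z": 0, "roll": 0, "fingers": 4.3},
  ],
  grip_force=60,
)

```text
time_s: 16.23
position: [0.4592, -0.3237, 0.0011]
eef_rot: [[0.21, 0.978, 0.001], [0.978, -0.21, -0.001], [-0.001, 0.002, -1.0]]
force: [0.6, 1.2, 4.4]
opening: 0.0488
finger_force: 61.7
```

```bash
python3 - <<'E'
from h2 import *
o=get_obs();print(o["position"],o["force"])
c=cam("wrist");print(tool_xy(c,[.459,-.3236],.025,.026),tool_xy(c,[.459,-.3236],.009,.033))
E
```

```text
[ 0.45922986 -0.32370196  0.00105525] [0.57921559 1.20036742 4.4282377 ]
(array([-0.35, -0.04,  0.  ]), (array([ 0.4580959, -0.3270181]), np.float64(0.026660950199402997), 65)) (array([-0.69, -0.04,  0.  ]), (array([ 0.45735656, -0.33031819]), np.float64(0.010887363286478548), 17))
```

>>> drive_tool(
  motion=[
    {"x": 0, "y": 0, "z": -0.5, "roll": 0, "fingers": 4.3},
    {"x": 0, "y": 0, "z": -2, "roll": 0, "fingers": 4.3},
    {"x": 0, "y": 0, "z": -4, "roll": 0, "fingers": 4.3},
    {"x": 0, "y": 0, "z": -5, "roll": 0, "fingers": 4.3},
    {"x": 0, "y": 0, "z": -5, "roll": 0, "fingers": 4.3},
    {"x": 0, "y": 0, "z": -4.5, "roll": 0, "fingers": 4.3},
    {"x": 1, "y": 0, "z": -2, "roll": 0, "fingers": 4.3},
    {"x": 2.7, "y": 0.3, "z": -1, "roll": 0, "fingers": 4.3},
  ],
)

```text
time_s: 17.27
position: [0.469, -0.2875, 0.241]
eef_rot: [[0.212, 0.977, 0.001], [0.977, -0.212, -0.0], [-0.0, 0.001, -1.0]]
force: [0.3, 1.3, -4.2]
opening: 0.0484
finger_force: 63.2
```

>>> drive_tool(
  motion=[
    {"x": 4, "y": 0.3, "z": 0, "roll": 0, "fingers": 4.3},
    {"x": 5, "y": 0.4, "z": 0, "roll": 0, "fingers": 4.3},
    {"x": 5, "y": 0.4, "z": 0, "roll": 0, "fingers": 4.3},
    {"x": 5, "y": 0.4, "z": 0, "roll": 0, "fingers": 4.3},
    {"x": 5, "y": 0.4, "z": 0, "roll": 0, "fingers": 4.3},
    {"x": 5, "y": 0.4, "z": 0, "roll": 0, "fingers": 4.3},
    {"x": 4, "y": 0.2, "z": 0, "roll": 0, "fingers": 4.3},
    {"x": 2.5, "y": 0, "z": 0, "roll": 0, "fingers": 4.3},
    {"x": 0.5, "y": 0, "z": 0, "roll": 0, "fingers": 4.3},
    {"x": 0, "y": 0, "z": 0, "roll": 0, "fingers": 4.3},
  ],
)

```text
time_s: 18.52
position: [0.5686, 0.059, 0.239]
eef_rot: [[0.21, 0.978, -0.002], [0.978, -0.21, -0.0], [-0.001, -0.002, -1.0]]
force: [0.3, 0.3, -3.8]
opening: 0.0483
finger_force: 63.1
```

>>> drive_tool(
  motion=[
    {"x": 0, "y": 0, "z": 0, "roll": 0, "fingers": 4.3},
  ],
)

```text
time_s: 18.65
position: [0.569, 0.0582, 0.2396]
eef_rot: [[0.211, 0.977, -0.001], [0.977, -0.211, -0.0], [-0.0, -0.001, -1.0]]
force: [-0.6, -0.6, -5.0]
opening: 0.0487
finger_force: 63.1
```

```bash
python3 - <<'E'
from h2 import *
o=get_obs();print(o["position"],o["force"])
c=cam("wrist");save(c,"w8.png");np.save("w8.npy",c,allow_pickle=True)
p=[.5855,.1365]
print(disc(c,p,.031,.136),disc(c,p,.009,.143))
z=o["position"][2]+.025;m=o["position"]
print(tool_xy(c,m,.025,z),tool_xy(c,m,.009,z+.007))
E
```

```text
[0.56895856 0.05817099 0.23959701] [-0.56750313 -0.63020484 -4.99425981]
(array([0.5860463 , 0.13655194]), np.float64(0.029647638576881765), 100) (array([0.5860038 , 0.13647849]), np.float64(0.008791075468602716), 120)
(array([ 0.01, -0.04,  0.  ]), (array([0.56876405, 0.0582368 ]), np.float64(0.024236643791232852), 70)) (array([-0.66,  0.02,  0.  ]), (array([0.56790752, 0.05152411]), np.float64(0.011065199062994783), 18))
```

View pics/w8.png

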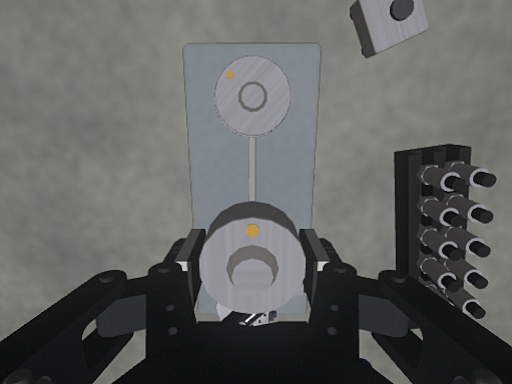

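The large mass is seated at (253,97) on the carrier, and the small one is held level in the middle of the fingers at (252,262). I'll bring it over the stack.

>>> drive_tool(
  motion=[
    {"x": 1, "y": 0.05, "z": 0, "roll": 0, "fingers": 4.3},
    {"x": 3, "y": 0, "z": 0, "roll": 0, "fingers": 4.3},
    {"x": 3, "y": 0, "z": 0.5, "roll": 0, "fingers": 4.3},
    {"x": 1, "y": 0, "z": 2, "roll": 0, "fingers": 4.3},
    {"x": 0, "y": 0, "z": 3, "roll": 0, "fingers": 4.3},
    {"x": 0, "y": 0, "z": 2, "roll": 0, "fingers": 4.3},
    {"x": 0, "y": 0, "z": 0.7, "roll": 0, "fingers": 4.3},
    {"x": 0, "y": 0, "z": 0, "roll": 0, "fingers": 4.3},
    {"x": 0, "y": 0, "z": 0, "roll": 0, "fingers": 4.3},
  ],
)

```text
time_s: 19.82
position: [0.5876, 0.137, 0.1595]
eef_rot: [[0.211, 0.978, 0.002], [0.978, -0.211, 0.0], [0.001, 0.002, -1.0]]
force: [-0.7, -0.6, -3.6]
opening: 0.0484
finger_force: 63.1
```

```bash
python3 - <<'E'
from h2 import *
o=get_obs();print(o["position"],o["force"],rel([.586,.1365])-[.01,-.04,0])
E
```

```text
[0.58761599 0.13696102 0.15953175] [-0.70249618 -0.57192212 -3.58276617] [-0.09 -0.11 -0.  ]
```

Next, down to a bottom height of about 0.144, just above the spigot.

>>> drive_tool(
  motion=[
    {"x": -0.05, "y": -0.05, "z": 0.6, "roll": 0, "fingers": 4.3},
    {"x": 0, "y": 0, "z": 0.6, "roll": 0, "fingers": 4.3},
    {"x": 0, "y": 0, "z": 0.1, "roll": 0, "fingers": 4.3},
    {"x": 0, "y": 0, "z": 0, "roll": 0, "fingers": 4.3},
    {"x": 0, "y": 0, "z": 0, "roll": 0, "fingers": 4.3},
  ],
)

```text
time_s: 20.45
position: [0.5862, 0.1367, 0.1452]
eef_rot: [[0.21, 0.978, 0.0], [0.978, -0.21, 0.0], [0.0, 0.0, -1.0]]
force: [-0.7, 0.6, -5.0]
opening: 0.0483
finger_force: 63.1
```

```bash
python3 - <<'E'
from h2 import *
o=get_obs();print(o["position"],o["force"],rel([.586,.1365])-[.01,-.04,0])
E
```

```text
[0.5862186  0.13670551 0.14518134] [-0.74025322  0.6061914  -5.02546933] [-0.03  0.02 -0.  ]
```

>>> drive_tool(
  motion=[
    {"x": -0.02, "y": 0.02, "z": 0.2, "roll": 0, "fingers": 4.3},
    {"x": 0, "y": 0, "z": 0.2, "roll": 0, "fingers": 4.3},
    {"x": 0, "y": 0, "z": 0.2, "roll": 0, "fingers": 4.3},
    {"x": 0, "y": 0, "z": 0.1, "roll": 0, "fingers": 4.3},
    {"x": 0, "y": 0, "z": 0, "roll": 0, "fingers": 4.3},
  ],
)

```text
time_s: 21.08
position: [0.5862, 0.1364, 0.1379]
eef_rot: [[0.21, 0.978, -0.0], [0.978, -0.21, -0.0], [-0.0, -0.0, -1.0]]
force: [0.2, -0.8, -2.9]
opening: 0.0482
finger_force: 63.1
```

>>> drive_tool(
  motion=[
    {"x": 0, "y": 0, "z": 0.1, "roll": 0, "fingers": 4.3},
    {"x": 0, "y": 0, "z": 0, "roll": 0, "fingers": 4.3},
  ],
)

```text
time_s: 21.32
position: [0.5864, 0.1364, 0.1372]
eef_rot: [[0.21, 0.978, 0.0], [0.978, -0.21, 0.0], [0.0, 0.0, -1.0]]
force: [-0.1, 0.6, -3.7]
opening: 0.0485
finger_force: 63.2
```

>>> drive_tool(
  motion=[
    {"x": 0, "y": 0, "z": 0.06, "roll": 0, "fingers": 4.3},
    {"x": 0, "y": 0, "z": 0, "roll": 0, "fingers": 4.3},
  ],
)

```text
time_s: 21.58
position: [0.5864, 0.1365, 0.1371]
eef_rot: [[0.21, 0.978, 0.0], [0.978, -0.21, -0.0], [0.0, 0.0, -1.0]]
force: [-2.3, 0.3, 0.2]
opening: 0.0482
finger_force: 63.5
```

The mass is seated at the expected height. Release, rise, then move to the handle.

>>> drive_tool(
  motion=[
    {"x": 0, "y": 0, "z": 0, "roll": 0, "fingers": 5.1},
    {"x": 0, "y": 0, "z": 0, "roll": 0, "fingers": 5.6},
    {"x": 0, "y": 0, "z": 0, "roll": 0, "fingers": 6.4},
    {"x": 0, "y": 0, "z": -0.5, "roll": 0, "fingers": 6.4},
    {"x": 0, "y": 0, "z": -2, "roll": 0, "fingers": 7},
    {"x": 0, "y": 0, "z": -4, "roll": 0, "fingers": 7},
    {"x": 0, "y": 0, "z": -3.5, "roll": 0, "fingers": 7},
    {"x": 0, "y": 0, "z": -1, "roll": 0, "fingers": 7},
    {"x": 0, "y": 0, "z": 0, "roll": 0, "fingers": 7},
    {"x": 0, "y": 0, "z": 0, "roll": 0, "fingers": 7},
  ],
)

```text
time_s: 22.82
position: [0.5854, 0.1363, 0.2444]
eef_rot: [[0.21, 0.978, -0.003], [0.978, -0.21, -0.0], [-0.001, -0.003, -1.0]]
force: [0.1, -0.8, 0.4]
opening: 0.0698
finger_force: 0.0
```

```bash
python3 - <<'E'
from h2 import *
o=get_obs();print(o["position"],o["force"])
c=cam("wrist");save(c,"w9.png")
p=[.586,.1365]
print(disc(c,p,.025,.162),disc(c,p,.009,.169),disc(c,p,.031,.136))
E
```

```text
[0.58536898 0.13628484 0.24444589] [ 0.11449231 -0.75456092  0.38518653]
(array([0.58620397, 0.13648616]), np.float64(0.024119487522299272), 72) (array([0.58621768, 0.13652428]), np.float64(0.00853422462875113), 115) (array([0.58578943, 0.13469903]), np.float64(0.0312732364173779), 107)
```

>>> drive_tool(
  motion=[
    {"x": -1, "y": 0, "z": 0, "roll": 0, "fingers": 7},
    {"x": -4, "y": -0.2, "z": 0, "roll": 0, "fingers": 7},
    {"x": -5, "y": -0.2, "z": 0, "roll": 0, "fingers": 7},
    {"x": -5, "y": -0.2, "z": 0, "roll": 0, "fingers": 7},
    {"x": -4, "y": -0.2, "z": 0, "roll": 0, "fingers": 7},
    {"x": -2.7, "y": -0.1, "z": 0, "roll": 0, "fingers": 7},
    {"x": -1, "y": 0, "z": 0, "roll": 0, "fingers": 7},
    {"x": 0, "y": 0, "z": 0, "roll": 0, "fingers": 7},
    {"x": 0, "y": 0, "z": 0, "roll": 0, "fingers": 7},
  ],
)

```text
time_s: 24.0
position: [0.5299, -0.0829, 0.2462]
eef_rot: [[0.209, 0.978, -0.0], [0.978, -0.209, 0.0], [0.0, -0.0, -1.0]]
force: [0.2, -0.7, -0.0]
opening: 0.0698
finger_force: 0.0
```

```bash
python3 - <<'E'
from h2 import *
o=get_obs();print(o["position"],o["qpos"])
c=cam("wrist");save(c,"w10.png");np.save("w10.npy",c,allow_pickle=True)
E
```

```text
[ 0.52985111 -0.08286228  0.24623164] [-1.46342410e+01 -7.92759027e+00  1.08054945e+02  1.93377739e-02
  7.98933395e+01 -2.54806925e+00]
```

View pics/w10.png

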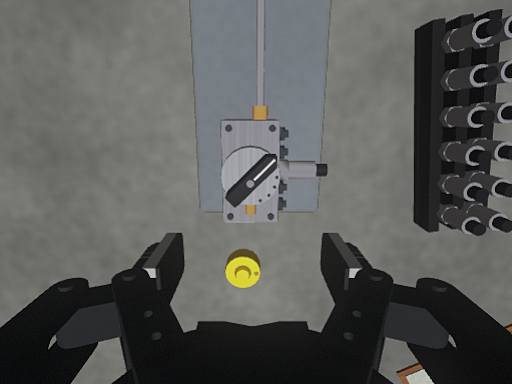

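The stack is good, with the small mass at (0.5862, 0.1365) and the right radius at its seated height. The wrist view shows the handle centred at about (251,180), nose up-right at (277,156), on the bonnet. I'll measure the bar.

```bash
python3 - <<'E'
from h2 import *
c=np.load("w10.npy",allow_pickle=True).item()
g=cv2.cvtColor(c["frame"],cv2.COLOR_RGB2GRAY)
G=cv2.resize(g[135:225,205:300],None,fx=6,fy=6,interpolation=cv2.INTER_CUBIC)
m=(G<65).astype(np.uint8)
# clip to the neighbourhood of the bar
n=cv2.connectedComponentsWithStats(m);lab=n[1][int((190-135)*6),int((242-205)*6)]
i=max(range(1,n[0]),key=lambda k:n[2][k][4] if n[2][k][0]<200 else 0)
print(lab,i,n[2][i])
mm=(n[1]==i).astype(np.uint8);mm=cv2.morphologyEx(mm,cv2.MORPH_CLOSE,np.ones((25,25)))
ct=max(cv2.findContours(mm,0,cv2.CHAIN_APPROX_NONE)[0],key=cv2.contourArea)[:,0]
for z in(.133,.109):
    W=np.array([onz(c,(u+.5)/6-.5+205,(v+.5)/6-.5+135,z)[:2] for u,v in ct[::3]],np.float32)*1000
    (r,s,a)=cv2.minAreaRect(W);b=cv2.boxPoints((r,s,a));e=[b[1]-b[0],b[2]-b[1]];e=max(e,key=np.linalg.norm);print(z,r,s,np.degrees(np.arctan2(e[1],e[0])))
print(disc(c,[.535,-.083],.030,.106))
# dots/outer: tester y from carrier
C=np.array([.5855,.1364])
for th in (-.18,-.19,-.2,-.21,-.22,-.23):
    R=np.array([[np.cos(th),-np.sin(th)],[np.sin(th),np.cos(th)]]);print(th,C+R@[-.010,-.22],45+np.degrees(th))
E
```

```text
12 12 [  124   112   308   320 31973]
0.133 (531.6846923828125, -72.9719467163086) (60.49799728393555, 15.838567733764648) 32.785686
0.109 (530.5310668945312, -78.27511596679688) (66.18746185302734, 17.328039169311523) 32.78563
(array([ 0.52927154, -0.07666492]), np.float64(0.029245288978783743), 69)
-0.18 [ 0.53627506 -0.07825532] 34.68675968764518
-0.19 [ 0.534131   -0.07775234] 34.11380189251436
-0.2 [ 0.53199208 -0.07722795] 33.540844097383534
-0.21 [ 0.52985851 -0.0766822 ] 32.96788630225271
-0.22 [ 0.52773051 -0.07611514] 32.39492850712189
-0.23 [ 0.52560828 -0.07552683] 31.821970711991064
```

The bonnet centre is (0.5293, -0.0767), the bar angle 32.8° and its size 60.5 × 16 mm, against 61 × 14 expected. The tester yaw derived from the carrier also gives 32.9°, so they agree. I'll roll by 45.1° and descend.

>>> drive_tool(
  motion=[
    {"x": 0.6, "y": -0.2, "z": 0, "roll": 0, "fingers": 5},
    {"x": 0, "y": 0, "z": 0, "roll": 9, "fingers": 4},
    {"x": 0, "y": 0, "z": 0, "roll": 9, "fingers": 4},
    {"x": 0, "y": 0, "z": 1, "roll": 9, "fingers": 4},
    {"x": 0, "y": 0, "z": 2, "roll": 9, "fingers": 4},
    {"x": 0, "y": 0, "z": 3, "roll": 9.1, "fingers": 4},
    {"x": 0, "y": 0, "z": 2, "roll": 0, "fingers": 4},
    {"x": 0, "y": 0, "z": 1, "roll": 0, "fingers": 4},
    {"x": 0, "y": 0, "z": 0, "roll": 0, "fingers": 4},
    {"x": 0, "y": 0, "z": 0, "roll": 0, "fingers": 4},
  ],
)

```text
time_s: 25.3
position: [0.5298, -0.0774, 0.1576]
eef_rot: [[0.841, 0.542, 0.002], [0.542, -0.841, -0.0], [0.001, 0.001, -1.0]]
force: [-0.6, -0.7, 0.3]
opening: 0.0402
finger_force: 0.0
```

```bash
python3 - <<'E'
from h2 import *
o=get_obs();R=o["eef_rot"];print(o["position"],o["force"],rel([.5293,-.0766]),np.degrees(np.arctan2(R[1][1],R[0][1])))
c=cam("wrist");save(c,"w11.png")
print(disc(c,[.5293,-.0766],.030,.106))
g=cv2.cvtColor(c["frame"],cv2.COLOR_RGB2GRAY)
u,v=proj(c,[.5293,-.0766,.133]).round().astype(int);print(u,v)
for k in(-15,0,15): print(g[v+k-6,u-24:u+25:2].tolist())
E
```

```text
[ 0.5297748  -0.07743437  0.15761124] [-0.55861984 -0.70127791  0.31602822] [ 0.01 -0.1  -0.  ] -57.200559480718226
(array([ 0.52936416, -0.07651793]), np.float64(0.029187593853890404), 70)
251 226
[162, 162, 167, 169, 164, 168, 146, 40, 53, 53, 51, 101, 238, 130, 51, 53, 54, 41, 149, 165, 162, 164, 163, 162, 165]
[166, 166, 167, 171, 166, 160, 145, 37, 53, 52, 50, 40, 28, 41, 50, 54, 52, 37, 143, 171, 171, 167, 165, 164, 160]
[164, 162, 165, 164, 167, 168, 174, 29, 51, 51, 49, 50, 50, 51, 52, 49, 51, 33, 160, 170, 166, 170, 173, 167, 163]
```

The bar shows as symmetrical about the target and vertical in the picture. Descend to 0.111.

>>> drive_tool(
  motion=[
    {"x": 0, "y": -0.1, "z": 0.5, "roll": 0, "fingers": 4},
    {"x": 0, "y": 0, "z": 1.5, "roll": 0, "fingers": 3.6},
    {"x": 0, "y": 0, "z": 1.4, "roll": 0, "fingers": 3.2},
    {"x": 0, "y": 0, "z": 0.8, "roll": 0, "fingers": 3},
    {"x": 0, "y": 0, "z": 0.2, "roll": 0, "fingers": 2.6},
    {"x": 0, "y": 0, "z": 0, "roll": 0, "fingers": 2.4},
    {"x": 0, "y": 0, "z": 0, "roll": 0, "fingers": 2.4},
  ],
)

```text
time_s: 26.22
position: [0.5289, -0.0766, 0.113]
eef_rot: [[0.841, 0.541, 0.001], [0.541, -0.841, -0.0], [0.001, 0.001, -1.0]]
force: [0.3, 0.2, 0.3]
opening: 0.0242
finger_force: 0.0
```

```bash
python3 - <<'E'
from h2 import *
o=get_obs();print(o["position"],o["force"],o["ft_torque"],rel([.5293,-.0766]))
E
```

```text
[ 0.52892077 -0.07657981  0.11301593] [0.28644488 0.23731558 0.27048633] [-0.01922396  0.03141956  0.03149895] [0.03 0.02 0.  ]
```

>>> drive_tool(
  motion=[
    {"x": 0.02, "y": 0.02, "z": 0.15, "roll": 0, "fingers": 2},
    {"x": 0, "y": 0, "z": 0, "roll": 0, "fingers": 1.6},
    {"x": 0, "y": 0, "z": 0, "roll": 0, "fingers": 1.2},
    {"x": 0, "y": 0, "z": 0, "roll": 0, "fingers": 0.8},
    {"x": 0, "y": 0, "z": 0, "roll": 0, "fingers": 0.8},
    {"x": 0, "y": 0, "z": 0, "roll": 0, "fingers": 0.8},
  ],
  grip_force=80,
)

```text
time_s: 26.98
position: [0.5292, -0.0771, 0.1114]
eef_rot: [[0.841, 0.541, 0.001], [0.541, -0.841, -0.001], [0.0, 0.002, -1.0]]
force: [1.4, -4.6, 0.1]
opening: 0.0125
finger_force: 79.1
```

```bash
cat > st.py <<'E'
from h2 import *
o=get_obs();R=o["eef_rot"];print(np.round(o["position"],4),np.round(o["force"],1),"tz",np.round(o["ft_torque"],2),rel([.5293,-.0766]),"sel deg",-57.2-np.degrees(np.arctan2(R[1][1],R[0][1])),o["opening"])
E
python3 st.py
```

```text
[ 0.5292 -0.0771  0.1114] [ 1.4 -4.6  0.1] tz [-0.71 -0.15  0.07] [ 0.03 -0.04 -0.  ] sel deg 0.03411281632240559 0.012479098006743681
```

>>> drive_tool(
  motion=[
    {"x": 0, "y": 0, "z": 0, "roll": 3, "fingers": 0.8},
    {"x": 0, "y": 0, "z": 0, "roll": 3, "fingers": 0.8},
  ],
)

```text
time_s: 27.22
position: [0.5292, -0.0771, 0.1114]
eef_rot: [[0.893, 0.45, 0.001], [0.45, -0.893, -0.001], [0.0, 0.002, -1.0]]
force: [1.0, -3.8, 0.3]
opening: 0.0121
finger_force: 79.4
```

```bash
python3 st.py
```

```text
[ 0.5292 -0.0771  0.1114] [ 1.  -3.8  0.3] tz [-0.69 -0.24  0.41] [ 0.03 -0.04 -0.  ] sel deg 6.074320207893955 0.012076045196273876
```

>>> drive_tool(
  motion=[
    {"x": 0, "y": 0, "z": 0, "roll": 5, "fingers": 0.8},
    {"x": 0, "y": 0, "z": 0, "roll": 5, "fingers": 0.8},
    {"x": 0, "y": 0, "z": 0, "roll": 4, "fingers": 0.8},
    {"x": 0, "y": 0, "z": 0, "roll": 0, "fingers": 0.8},
  ],
)

```text
time_s: 27.72
position: [0.5292, -0.0771, 0.1113]
eef_rot: [[0.975, 0.22, 0.001], [0.22, -0.975, -0.001], [0.001, 0.001, -1.0]]
force: [1.8, -5.9, 0.3]
opening: 0.0124
finger_force: 79.3
```

```bash
python3 st.py
```

```text
[ 0.5292 -0.0771  0.1113] [ 1.8 -5.9  0.3] tz [-0.74 -0.17 -0.1 ] [ 0.02 -0.05 -0.  ] sel deg 20.081081148587188 0.01235557905091856
```

>>> drive_tool(
  motion=[
    {"x": 0, "y": 0, "z": 0, "roll": 3, "fingers": 0.8},
    {"x": 0, "y": 0, "z": 0, "roll": 3, "fingers": 0.8},
    {"x": 0, "y": 0, "z": 0, "roll": 0, "fingers": 0.8},
  ],
)

```text
time_s: 28.1
position: [0.5293, -0.0772, 0.1114]
eef_rot: [[0.993, 0.118, 0.001], [0.118, -0.993, -0.002], [0.001, 0.002, -1.0]]
force: [1.6, -4.9, 0.6]
opening: 0.0122
finger_force: 79.4
```

```bash
python3 st.py
```

```text
[ 0.5293 -0.0772  0.1114] [ 1.6 -4.9  0.6] tz [-0.79 -0.31  0.37] [ 0.01 -0.06 -0.  ] sel deg 25.99853934748417 0.012159530746209514
```

Click 1 was felt: torque about -0.1 just before it and 0.37 after. Going on through click 2.

>>> drive_tool(
  motion=[
    {"x": 0, "y": 0, "z": 0, "roll": 5, "fingers": 0.8},
    {"x": 0, "y": 0, "z": 0, "roll": 5, "fingers": 0.8},
    {"x": 0, "y": 0, "z": 0, "roll": 6, "fingers": 0.8},
    {"x": 0, "y": 0, "z": 0, "roll": 0, "fingers": 0.8},
  ],
)

```text
time_s: 28.6
position: [0.5292, -0.0772, 0.1113]
eef_rot: [[0.987, -0.161, 0.001], [-0.161, -0.987, -0.002], [0.002, 0.001, -1.0]]
force: [2.0, -5.4, 1.5]
opening: 0.0117
finger_force: 79.3
```

```bash
python3 st.py
```

```text
[ 0.5292 -0.0772  0.1113] [ 2.  -5.4  1.5] tz [-0.77 -0.26  0.11] [-0.   -0.06 -0.  ] sel deg 42.065601021297354 0.011747214360955566
```

>>> drive_tool(
  motion=[
    {"x": 0, "y": 0, "z": 0, "roll": 3.5, "fingers": 0.8},
    {"x": 0, "y": 0, "z": 0, "roll": 3.5, "fingers": 0.8},
    {"x": 0, "y": 0, "z": 0, "roll": 0, "fingers": 0.8},
  ],
)

```text
time_s: 28.98
position: [0.5293, -0.0772, 0.1114]
eef_rot: [[0.96, -0.279, 0.001], [-0.279, -0.96, -0.002], [0.002, 0.001, -1.0]]
force: [2.2, -6.8, 0.4]
opening: 0.0124
finger_force: 79.3
```

```bash
python3 st.py
```

```text
[ 0.5293 -0.0772  0.1114] [ 2.2 -6.8  0.4] tz [-0.76 -0.29  0.28] [-0.02 -0.06 -0.  ] sel deg 49.018270430759344 0.012361054508068983
```

>>> drive_tool(
  motion=[
    {"x": 0, "y": 0, "z": 0, "roll": 5, "fingers": 0.8},
    {"x": 0, "y": 0, "z": 0, "roll": 5, "fingers": 0.8},
    {"x": 0, "y": 0, "z": 0, "roll": 5, "fingers": 0.8},
    {"x": 0, "y": 0, "z": 0, "roll": 0, "fingers": 0.8},
  ],
)

```text
time_s: 29.48
position: [0.5292, -0.0773, 0.1114]
eef_rot: [[0.855, -0.519, 0.001], [-0.519, -0.855, -0.002], [0.002, 0.001, -1.0]]
force: [1.5, -6.1, 0.2]
opening: 0.0124
finger_force: 79.2
```

```bash
python3 st.py
```

```text
[ 0.5292 -0.0773  0.1114] [ 1.5 -6.1  0.2] tz [-0.81 -0.27  0.14] [-0.03 -0.06 -0.  ] sel deg 64.05774674393777 0.012378572051084611
```

Click 2 has passed and the torque is 0.14 at 64°. Now small steps to click 3.

>>> drive_tool(
  motion=[
    {"x": 0, "y": 0, "z": 0, "roll": 1.5, "fingers": 0.8},
    {"x": 0, "y": 0, "z": 0, "roll": 0, "fingers": 0.8},
  ],
)

```text
time_s: 29.72
position: [0.5293, -0.0773, 0.1114]
eef_rot: [[0.841, -0.541, 0.001], [-0.541, -0.841, -0.002], [0.002, 0.001, -1.0]]
force: [0.8, -5.8, 0.6]
opening: 0.0126
finger_force: 79.3
```

```bash
python3 st.py
```

```text
[ 0.5293 -0.0773  0.1114] [ 0.8 -5.8  0.6] tz [-0.88 -0.29  0.14] [-0.04 -0.06 -0.  ] sel deg 65.53984844891541 0.012551722704713983
```

>>> drive_tool(
  motion=[
    {"x": 0, "y": 0, "z": 0, "roll": 1.5, "fingers": 0.8},
    {"x": 0, "y": 0, "z": 0, "roll": 0, "fingers": 0.8},
  ],
)

```text
time_s: 29.98
position: [0.5292, -0.0773, 0.1114]
eef_rot: [[0.827, -0.563, 0.001], [-0.563, -0.827, -0.002], [0.002, 0.001, -1.0]]
force: [1.3, -5.4, 1.5]
opening: 0.0125
finger_force: 79.3
```

```bash
python3 st.py
```

```text
[ 0.5292 -0.0773  0.1114] [ 1.3 -5.4  1.5] tz [-0.89 -0.22  0.13] [-0.03 -0.06 -0.  ] sel deg 67.03249012265621 0.012522239808695256
```

>>> drive_tool(
  motion=[
    {"x": 0, "y": 0, "z": 0, "roll": 1, "fingers": 0.8},
    {"x": 0, "y": 0, "z": 0, "roll": 0, "fingers": 0.8},
    {"x": 0, "y": 0, "z": 0, "roll": 0, "fingers": 0.8},
  ],
)

```text
time_s: 30.35
position: [0.5293, -0.0773, 0.1114]
eef_rot: [[0.817, -0.577, 0.001], [-0.576, -0.817, -0.002], [0.002, 0.001, -1.0]]
force: [0.9, -5.1, 0.5]
opening: 0.0126
finger_force: 79.4
```

```bash
python3 st.py
```

```text
[ 0.5293 -0.0773  0.1114] [ 0.9 -5.1  0.5] tz [-0.84 -0.28  0.25] [-0.04 -0.06 -0.  ] sel deg 68.00480713557154 0.012588490328263039
```

```bash
python3 - <<'E'
from h2 import *
c=cam("wrist");save(c,"w12.png")
g=cv2.cvtColor(c["frame"],cv2.COLOR_RGB2GRAY)
u,v=proj(c,[.5293,-.0768,.133]);n=np.array([np.cos(np.radians(32.8-67.5)),np.sin(np.radians(32.8-67.5))])
# both flank edges of the bar's top face, ahead of the pads: per-row white-line centre and dark span
P=[]
for d in np.arange(.010,.027,.001):
    uu,vv=proj(c,[.5293+n[0]*d,-.0768+n[1]*d,.133]);r=g[int(round(vv)),int(uu)-12:int(uu)+13].astype(float)
    w=np.clip(r-90,0,None)
    if w.sum()>100: P.append(onz(c,int(uu)-12+(w*np.arange(25)).sum()/w.sum(),int(round(vv)),.133)[:2]); print(round(d,3),r[::2].astype(int).tolist())
P=np.array(P)
if len(P)>2:
    vx,vy,_,_=cv2.fitLine(P.astype(np.float32),2,0,1e-4,1e-4).ravel();a=np.degrees(np.arctan2(vy,vx));print("line angle",a,"sel",32.8-a,P)
E
```

```text
0.01 [41, 46, 45, 47, 45, 18, 242, 239, 92, 43, 42, 46, 46]
0.011 [42, 46, 44, 43, 47, 20, 241, 239, 91, 43, 48, 46, 48]
0.012 [42, 46, 44, 45, 45, 21, 242, 239, 91, 43, 46, 45, 47]
0.013 [45, 47, 45, 46, 45, 18, 242, 238, 92, 45, 47, 45, 48]
0.014 [44, 46, 46, 47, 48, 21, 242, 239, 91, 45, 47, 47, 47]
0.015 [45, 48, 48, 45, 46, 20, 242, 239, 93, 44, 47, 48, 49]
0.016 [45, 48, 45, 46, 47, 20, 242, 239, 92, 46, 48, 47, 48]
0.017 [44, 49, 47, 48, 45, 22, 241, 239, 93, 48, 48, 45, 48]
0.018 [44, 48, 47, 47, 46, 22, 241, 240, 67, 49, 48, 50, 49]
0.019 [44, 48, 48, 47, 47, 50, 241, 242, 53, 46, 51, 49, 48]
0.02 [44, 49, 49, 47, 47, 58, 240, 242, 54, 47, 49, 50, 51]
0.021 [44, 48, 48, 49, 46, 59, 240, 243, 54, 49, 48, 50, 49]
0.022 [47, 48, 50, 50, 47, 59, 240, 242, 55, 47, 49, 50, 50]
0.023 [46, 49, 48, 47, 48, 58, 240, 242, 56, 48, 50, 50, 51]
0.024 [47, 48, 48, 49, 48, 59, 240, 242, 55, 50, 51, 50, 49]
0.025 [47, 51, 49, 50, 47, 60, 240, 242, 55, 49, 50, 49, 50]
0.026 [48, 48, 48, 49, 49, 60, 240, 242, 56, 48, 52, 51, 50]
line angle -35.152092 sel 67.95209 [[ 0.53762944 -0.08263062]
 [ 0.53843442 -0.08319672]
 [ 0.53923507 -0.08376224]
 [ 0.54003296 -0.08432498]
 [ 0.54082458 -0.08488996]
 [ 0.54161547 -0.08544937]
 [ 0.54240442 -0.08600497]
 [ 0.54318601 -0.08656443]
 [ 0.54397942 -0.08710072]
 [ 0.54476433 -0.08764257]
 [ 0.5455387  -0.0881929 ]
 [ 0.54631003 -0.08874115]
 [ 0.54746441 -0.08955536]
 [ 0.54823031 -0.0900955 ]
 [ 0.54899247 -0.09063468]
 [ 0.54975089 -0.09117292]
 [ 0.55050799 -0.09170684]]
```

The bar follows the tool without slipping (67.95°). One more half-degree step to confirm the click.

>>> drive_tool(
  motion=[
    {"x": 0, "y": 0, "z": 0, "roll": 0.5, "fingers": 0.8},
    {"x": 0, "y": 0, "z": 0, "roll": 0, "fingers": 0.8},
    {"x": 0, "y": 0, "z": 0, "roll": 0, "fingers": 0.8},
  ],
)

```text
time_s: 30.78
position: [0.5293, -0.0773, 0.1114]
eef_rot: [[0.812, -0.583, 0.001], [-0.583, -0.812, -0.002], [0.002, 0.001, -1.0]]
force: [1.2, -5.8, 1.4]
opening: 0.0127
finger_force: 79.3
```

```bash
python3 st.py; python3 - <<'E'
from h2 import *
c=cam("top");d=np.load("top0.npy",allow_pickle=True).item()["frame"].astype(int)
e=abs(c["frame"].astype(int)-d).max(2)
for n,(u,v) in dict(ring=(341,168),puck=(123,158),weight=(171,132),yellow=(313,228),pink1=(376,210),pink2=(379,240),green=(361,272)).items(): print(n,e[v-14:v+15,u-14:u+15].max())
E
```

```text
[ 0.5293 -0.0773  0.1114] [ 1.2 -5.8  1.4] tz [-0.81 -0.26  0.23] [-0.04 -0.06 -0.  ] sel deg 68.4926539450489 0.012727434044216588
ring 10
puck 10
weight 9
yellow 45
pink1 10
pink2 11
green 15
```

The torque step (0.13 to 0.24) confirms click 3. The ring, puck and footed weight haven't moved, so I'm handing in.

```bash
python3 -c "
from workcell import hand_in
print(hand_in())"
```

```text
the job is handed in; nothing more can be done
None
```

I set both masses squarely on the carrier, large then small, and handed the job in at about 31 s with the handle still held at the third click (about 68°, against 67.5° nominal); the ring, puck and footed weight did not move.

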